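# Lock a floor machine's telescopic handle at its length ring

### The arm

A 7-joint arm with a two-finger parallel gripper is mounted at the origin on the work surface. World frame = base frame: x ahead of the robot, y to its left, z up, the work surface at z = 0. Lengths are in m, angles in rad, forces in N, time in s.
With the tool pointing down it reaches from about 0.425 to 0.95 m from the base axis. Payload 4.7 kg.
Tool frame: the origin (TCP) lies between the finger pads; the fingertips stand 25 mm ahead of it and the grasp point (between the pads) lies 6 mm ahead of it; x points along the fingers, z is the direction in which the jaws open and shut, and the axes are right-handed (so a half turn about x gives the same grasp; the last joint's range is limited). The gripper opens to 85 mm and grips with 20 to 120 N. Pads are 22 mm wide; open, the fingers measure 114 mm over their backs; the gripper's body (76 mm by 85 mm) begins 54 mm behind the grasp point. The pads swing forward as they close: fully open they stand 13 mm farther back than shut.
Start: joints at [-1.242, 0.469, -0.049, 1.532, 0.024, 1.141, -0.082], TCP at [0.236, 0.632, 0.256] pointing down, gripper open.
Joint ranges: [-2.59, 2.59], [-0.33, 1.99], [-1.39, 1.29], [0.1, 2.45], [-1.04, 4.18], [0.21, 1.99], [-2.66, 2.66]. Speed limits (rad/s): [2.57, 2.57, 3.14, 3.14, 3.14, 3.14, 3.14].

### API

Orientations are given as a 3x3 rotation matrix whose columns are the frame's x, y, z axes.
In Python, from rig import * gives the robot as it stands. Calls block until the motion is done:
- movep(position, orientation): joint-space move of the TCP to a pose.
- move_l(position, attitude=None, feed=0.15, until_force=None): straight line of the TCP; attitude=None keeps the orientation; feed is the mean speed in m/s. With until_force (N) it stops when the force on the tool has changed by that much, and returns True; else False.
- move_joints(angles): joint-space move.
- command_gripper(opening, newtons=None): finger opening in m; newtons is the grip in N (None keeps the last); returns when the fingers have stopped.
- sleep(seconds).
- inverse_kinematics(position, orientation): joint angles nearest the present ones, or None.
- sense(): the state.
- camera(name): name is "side" or "top" or "wrist"; returns (picture, depth): 480x640x3 uint8, red, green, blue; 480x640 float32, m along the optical axis (not along the pixel's ray), 0 where there is no reading.
- camera_params(name): a dict with "K" (3x3 intrinsics, pixels), "dist" ([k1, k2, p1, p2, k3] as OpenCV has them; the pictures are not rectified), "position" and "rotation" of the camera in the world; the wrist camera has in their place "tool_from_camera" (4x4, takes a point from camera to tool coordinates, whose origin is the TCP and whose axes are the tool frame's). Camera axes: x right, y down, z forward; pixel columns grow to the right and rows downward; lengths in m; the calibration is good to about 2 mm. A picture is of the moment at which its call begins: read the wrist's pose just before it. camera_params takes no time and is no camera call.
A pose or a line that the arm cannot do raises Unreachable and nothing moves.
- finish_job(): hands the job in, once; it reports no verdict.
The state is a dict: "time_s": time; "joint_pos": joint angles; "qd": joint speeds; "joint_efforts": joint torques, N m; "position": TCP position; "tcp_rot": TCP orientation; "wrist_force": force on the tool from outside, world axes, zero at the start; "ft_torque": the same for the moment, N m; "finger_gap": finger opening in m.
Only numpy, scipy, OpenCV 4.12 (cv2) and the standard library are available. Lean on these libraries where they do the work, as an engineer would, in place of code of your own. Each camera call takes 0.05 s, during which the arm holds its last target. There are 200 camera calls.

### The job

The telescopic T-handle of the floor machine is springy and stands too far out. Take the crossbar, push the leg in until the rubber length ring just meets the mouth of the clamp collar, and only then, still holding it there, sweep the cam lever fully closed over the pole. Finish while holding: keep hold of the crossbar with the leg at its mark and the lever closed, do not let go, and leave the bottles and tub where they stand.

Things in the scene. Friction and masses are not known exactly. Their poses are not given: they have to be found in the camera images.
- clamp: Fixed bench cradle: black collar (52 mm outside diameter, 45 mm long) and steel outer tube on a dark base plate 120 mm wide. Origin on the bench right below the centre of the collar's mouth. Its x axis runs along the pole into the outer tube (away from the robot), y to the side where the lever opens, z up. Cradle parts stay under 70 mm high, apart from the lever.
- mouth (a point): Centre of the collar's open mouth, on the pole's axis, 45 mm above the bench; axes as clamp. The bore is 34 mm wide at the mouth, so the ring could be pushed past it into the collar without being stopped.
- leg: Sliding leg: 24 mm tube with a crossbar 350 mm long (y), 24 wide (x), 24 high, black grips at its ends. Origin: the crossbar's centre, 45 mm above the bench; axes as clamp. Slides along x only; starts fully out, origin 152 mm before the mouth, goes in up to 125 mm. A spring (3 N out, 5.5 N in) pushes it out to the robot whenever let go, even with the lever closed: it must be held.
- ring_face (a point): Centre of the flat collar-side face of the black rubber length ring (31 mm diameter, 8 mm thick) that sits tightly on the leg between crossbar and collar. The face is 72 to 100 mm from the crossbar's centre, different every time, and moves with the leg. The leg is at its mark when this face is level with mouth.
- lever (a joint): Angle (rad) of the steel cam lever: 0 is closed, lying parallel to the pole, where a stop ends it; it starts open by 0.45 to 0.62, its tip out to the +y side of the clamp. It turns level with the bench about an upright hinge with friction of 0.12 N m and stays where it is left.
- lever_pivot (a point): The lever's hinge axis, at the lever's mid height, 71 mm above the bench; 22 mm behind the mouth and 22 mm to the +y side of the pole's axis.
- lever_tip (a point): Free end of the lever on its centre line, 190 mm from the hinge. The lever is a straight bar 16 mm wide, 64 to 78 mm above the bench (round tip 16 mm wide, 62 to 80 mm), passing just above the crossbar (top at 57 mm): fingers set closely about the crossbar and moving along it push the lever. Closed, its +y side is 30 mm to the +y side of the pole's axis.
- cleaner: Yellow bottle, 64 mm diameter, 170 mm high, standing beside the cradle; origin under its centre. Leave alone.
- jug: White bottle, 90 mm diameter, 160 mm high, standing beyond the end of the crossbar away from the lever; origin under its centre. Leave alone.
- tub: Low white jar, 70 mm diameter, 70 mm high, beside the collar on the lever side; origin under its centre. Leave alone.

How it is judged:
By the outcome, as a careful person would: the job done as asked, in the order asked, and still so for the second after the job is handed in, while the arm keeps its last pose, push and grip.
It also fails if it takes over 38 s, if anything falls off the work surface, if the arm or the gripper's body presses on something with over 40 N, if the wrist force passes 120 N, or if a joint passes its speed limit or range.

## Working session

There is one attempt and no reset: what is moved stays moved. The work goes in short steps, each a Python script; the robot and the scene stay as the last script left them, time stands still between calls to the robot, and variables do not carry over. Pictures are saved under pics/ and viewed, about 8 in all and at most 12, crops included, and the job is handed in when it is done.

```bash
ls; mkdir -p pics
python3 - <<'E'
from rig import *
import cv2,numpy as np
for n in("top","side"):
    p,d=camera(n); cv2.imwrite(f"pics/{n}0.png",p[...,::-1]); np.savez(f"{n}0.npz",p=p,d=d)
    c=camera_params(n); print(n,c)
print(camera_params("wrist"));s=sense();print(s["time_s"],s["position"],s["tcp_rot"],s["finger_gap"])
E
```

```text
pics
top {'K': array([[515.75306043,   0.        , 320.87135506],
       [  0.        , 515.75306043, 230.46018847],
       [  0.        ,   0.        ,   1.        ]]), 'dist': array([-0.11516617,  0.        ,  0.        ,  0.        ,  0.        ]), 'position': array([ 0.40925838, -0.08401215,  0.94492118]), 'rotation': array([[ 0.13504615, -0.96218913,  0.23654727],
       [-0.99082138, -0.12970281,  0.03808109],
       [-0.00596036, -0.23951879, -0.97087343]])}
side {'K': array([[443.60948231,   0.        , 313.50801365],
       [  0.        , 443.60948231, 241.01252181],
       [  0.        ,   0.        ,   1.        ]]), 'dist': array([-0.09847745,  0.        ,  0.        ,  0.        ,  0.        ]), 'position': array([ 0.35306082, -0.56226725,  0.66317861]), 'rotation': array([[ 0.89765431, -0.31075898,  0.31248296],
       [-0.44068274, -0.63928099,  0.63017342],
       [ 0.00393236, -0.70338373, -0.71079945]])}
{'K': array([[432.18276008,   0.        , 316.78121111],
       [  0.        , 432.18276008, 243.05073648],
       [  0.        ,   0.        ,   1.        ]]), 'dist': array([-0.08026627,  0.        ,  0.        ,  0.        ,  0.        ]), 'tool_from_camera': array([[-1.29224459e-03, -3.17140400e-01,  9.48377718e-01,
        -1.17403627e-01],
       [-7.26824294e-04, -9.48377962e-01, -3.17141472e-01,
         8.20376212e-02],
       [ 9.99998901e-01, -1.09912832e-03,  9.95030944e-04,
        -5.45790155e-04],
       [ 0.00000000e+00,  0.00000000e+00,  0.00000000e+00,
         1.00000000e+00]])}
0.1 [0.23620449 0.63180262 0.25535479] [[-5.71383745e-04 -9.36679081e-01  3.50188482e-01]
 [-1.69707305e-03  3.50188943e-01  9.36677545e-01]
 [-9.99998397e-01 -5.90931114e-05 -1.78970510e-03]] 0.0854565043273113
```

View pics/top0.png

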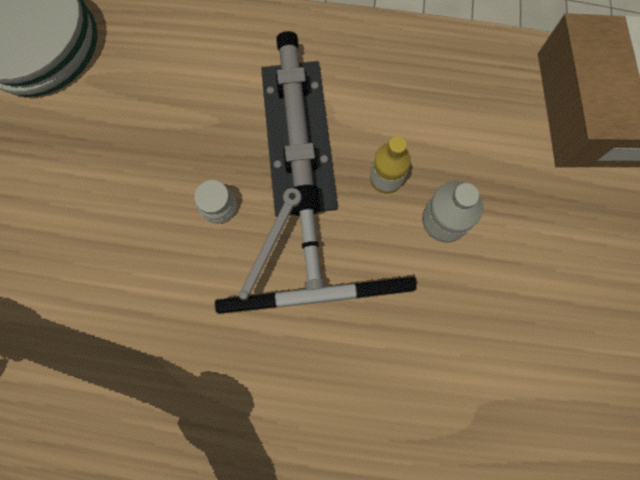

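View pics/side0.png

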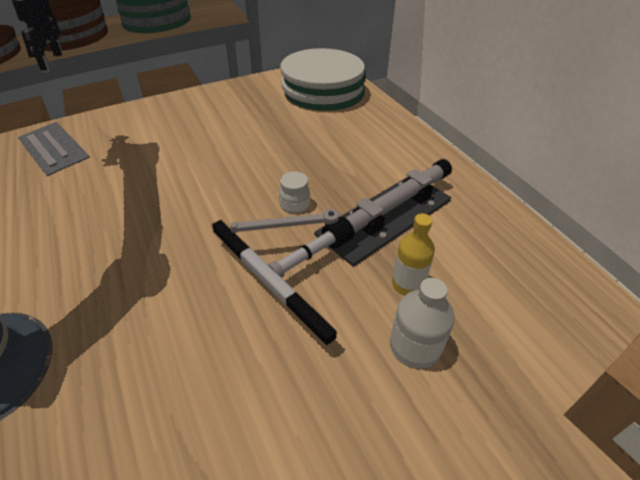

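The top view shows the crossbar from (217,306) to (416,284) and the ring at about (310,244). The collar mouth is near (308,212), and the lever runs from its hinge at (292,196) to its tip at (244,296). The tub is at (215,200), and both bottles stand to the right. The side view agrees. Next I'll get metric positions from depth and rays.

```bash
cat > h.py <<'E'
import numpy as np,cv2
from rig import *
def pose(n,s=None):
    c=camera_params(n)
    if n!="wrist": return c,c["position"],c["rotation"]
    T=c["tool_from_camera"]; return c,s["position"]+s["tcp_rot"]@T[:3,3],s["tcp_rot"]@T[:3,:3]
def rays(n,uv,s=None):
    c,p,R=pose(n,s); q=cv2.undistortPoints(np.asarray(uv,float).reshape(-1,1,2),c["K"],c["dist"])[:,0]
    return p,np.c_[q,np.ones(len(q))]@R.T
def plane(n,uv,z,s=None):
    p,d=rays(n,uv,s); return p+d*((z-p[2])/d[:,2])[:,None]
def cloud(n,depth,s=None):
    v,u=np.mgrid[:480,:640]; p,d=rays(n,np.c_[u.ravel(),v.ravel()],s)
    return (p+d*depth.ravel()[:,None]).reshape(480,640,3)
def proj(n,P,s=None):
    c,p,R=pose(n,s); return cv2.projectPoints((np.asarray(P,float).reshape(-1,3)-p)@R,np.zeros(3),np.zeros(3),c["K"],c["dist"])[0][:,0]
E
python3 - <<'E'
from h import *
np.set_printoptions(precision=4,suppress=True)
for n in("top","side"):
    f=np.load(n+"0.npz");p,d=f["p"],f["d"]; W=cloud(n,d); hsv=cv2.cvtColor(p,cv2.COLOR_RGB2HSV)
    wood=W[300:420,330:420] if n=="top" else W[380:440,150:300]
    print(n,"bench z",np.median(wood[...,2]),wood[...,2].std())
    # crossbar
    m=(W[...,2]>.05)&(W[...,2]<.0615)&(d>0)&(hsv[...,1]<90)
    k,l,st,ce=cv2.connectedComponentsWithStats(m.astype(np.uint8))
    for i in range(1,k):
        if st[i,4]>60:
            P=W[l==i]; r=cv2.minAreaRect(P[:,:2].astype(np.float32)*1000); print(st[i],ce[i],P.mean(0),r)
print(plane("top",[[292,196],[244,296]],.078),plane("top",[[217,306],[416,284],[310,244],[308,212],[315,290]],.057))
f=np.load("top0.npz");cv2.imwrite("pics/c1.png",cv2.resize(f["p"][170:320,205:355,::-1],None,fx=4,fy=4,interpolation=cv2.INTER_CUBIC))
E
```

```text
top bench z 0.0008857241465368149 0.05520337041953663
[56 13 33 60 97] [76.6392 45.6186] [0.9473 0.5015 0.0552] ((953.7408447265625, 504.19866943359375), (25.41954231262207, 146.8629150390625), 79.40167236328125)
[277  36  22  34 261] [288.2069  53.7356] [0.9718 0.0629 0.0576] ((976.0457153320312, 64.9942398071289), (75.3419189453125, 40.052642822265625), 11.274392127990723)
[295  81  13  63 286] [301.2413 112.5629] [0.8485 0.0187 0.0576] ((849.99365234375, 21.226974487304688), (132.44223022460938, 16.04024314880371), 13.08989143371582)
[283  83  13  62 281] [288.7046 113.2633] [0.844  0.0421 0.0574] ((845.3599853515625, 40.38432312011719), (132.4385528564453, 15.049705505371094), 14.237688064575195)
[599 156  41   4  90] [619.3556 157.3444] [ 0.8458 -0.5981  0.0563] ((845.8543090820312, -599.2911376953125), (3.0916850566864014, 85.58590698242188), 8.443089485168457)
[303 159   9  26 124] [307.8387 171.0242] [ 0.7331 -0.0105  0.0576] ((732.4491577148438, -8.357414245605469), (50.324363708496094, 14.395391464233398), 14.784746170043945)
[291 160   9  27 125] [294.6   172.496] [0.7271 
[... 2169 characters left out ...]
40527344)
[393 325  54  30 219] [415.621  345.9315] [ 0.6623 -0.3029  0.0558] ((667.9742431640625, -298.7855224609375), (33.164306640625, 87.00069427490234), 44.117942810058594)
[  0 335  10  28  95] [  4.8632 349.2737] [ 0.059  -0.0254  0.0545] ((60.21681594848633, -20.946195602416992), (51.50750732421875, 7.626767158508301), 72.12262725830078)
[616 433  24  25 158] [627.8544 444.2342] [ 0.8412 -0.5795  0.0556] ((841.161865234375, -580.8295288085938), (4.167435646057129, 41.81652069091797), 7.871207237243652)
[[0.6757 0.0089 0.078 ]
 [0.4903 0.0632 0.078 ]] [[ 0.4686  0.1103  0.057 ]
 [ 0.5528 -0.2258  0.057 ]
 [ 0.5987 -0.0335  0.057 ]
 [ 0.6562 -0.0218  0.057 ]
 [ 0.5193 -0.0534  0.057 ]]
```

View pics/c1.png

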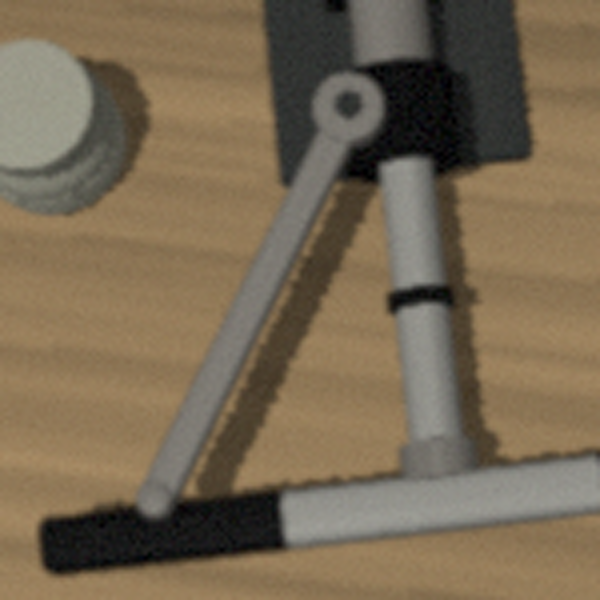

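Yaw is about 0.25 rad. The crossbar centre is about (0.511, -0.058) and the lever is open about 0.53 with a length of 0.193 (0.190 given). The mouth prediction and the direct measurement agree within 3 mm. Now a wrist view from above, to measure ring to mouth and refine the frame.

```bash
cat >> h.py <<'E'
YAW=np.deg2rad(14.4); EX=np.array([np.cos(YAW),np.sin(YAW),0]); EY=np.array([-np.sin(YAW),np.cos(YAW),0]); Z=np.array([0,0,1.])
LEG0=np.array([.5107,-.0578,0]); M=LEG0+.152*EX   # mouth, on bench
R=np.column_stack([-Z,-EY,-EX])
def W(x,y,z): return M+x*EX+y*EY+z*Z
def C(P): P=np.atleast_2d(P)-M; return np.c_[P@EX,P@EY,P[:,2]]*1000
E
python3 - <<'E'
from h import *
np.set_printoptions(precision=4,suppress=True)
print(inverse_kinematics(W(-.06,.012,.17),R),inverse_kinematics(W(-.152,.152,.051),R),inverse_kinematics(W(-.08,.041,.051),R))
movep(W(-.06,.012,.17),R); sleep(.3)
s=sense(); p,d=camera("wrist"); np.savez("w1.npz",p=p,d=d,pos=s["position"],rot=s["tcp_rot"]); cv2.imwrite("pics/w1.png",p[...,::-1]); print(s["time_s"],s["position"],s["joint_pos"])
print(proj("wrist",[W(0,0,.071),W(-.152,0,.057),W(.022,.022,.08)],s))
E
```

```text
[-0.7769  0.6794  1.112   1.8549 -0.7001  1.0642 -2.274 ] [-1.0674  0.7648  1.105   2.1973 -0.9944  0.8299 -2.1911] [-0.8107  0.8791  1.1033  1.993  -1.0019  0.9546 -2.0647]
3.0583 [ 0.5969 -0.023   0.17  ] [-0.7771  0.6794  1.1118  1.8549 -0.7001  1.0642 -2.274 ]
[[202.6433 237.4145]
 [479.5594 229.8485]
 [160.8977 282.2979]]
```

View pics/w1.png

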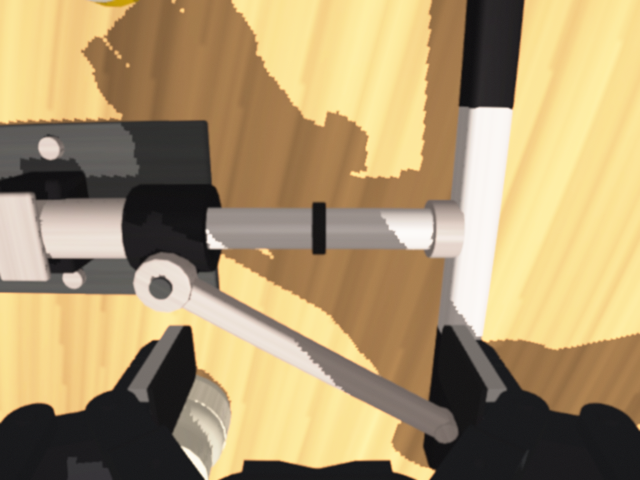

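The wrist view shows the pole along row 228 and the ring at cols 312–325. The collar's front face is at cols 207–219, the crossbar at cols 457–510 and the hinge at (163,284). I'll pull out sub-pixel edges.

Run:
```python
from h import *
np.set_printoptions(precision=2,suppress=True)
f=np.load("w1.npz"); p,d=f["p"],f["d"]; s=dict(position=f["pos"],tcp_rot=f["rot"]); g=cv2.cvtColor(p,cv2.COLOR_RGB2GRAY).astype(float)
def edge(row,a,b,h=2):   # strongest subpixel edge along a row
    l=cv2.GaussianBlur(g[row-h:row+h+1].mean(0)[None],(5,1),1)[0]; q=np.abs(np.gradient(l))[a:b]; w=q*(q>.5*q.max()); i=q.argmax(); sl=slice(max(i-3,0),i+4)
    return a+sl.start+np.average(np.arange(len(q[sl])),weights=q[sl]**2)
def c(uv,z): return C(plane("wrist",[uv],z,s))[0]
for r in(218,228,238):
    e1,e2=edge(r,303,318),edge(r,319,335); em=edge(r,195,215)
    print(r,"ring",e1,e2,c((e1,r),.0605),c((e2,r),.0605),"mouth bore top",em,c((em,r),.062))
for r in(192,198,203,255,262): 
    em=edge(r,208,228); print(r,"collar side",em,c((em,r),.045))
for r,z in((120,.057),(160,.057),(280,.057),(300,.057)):
    e1,e2=edge(r,440,480),edge(r,485,530); print(r,"bar",c((e1,r),z),c((e2,r),z))
def vedge(col,a,b): return next(iter([a+np.abs(np.gradient(cv2.GaussianBlur(g[:,col-2:col+3].mean(1)[:,None],(1,5),0)[:,0]))[a:b].argmax()]))
for col in(250,290,350,400): print(col,"pole",c((col,vedge(col,198,220)),.045),c((col,vedge(col,238,262)),.045))
print("hinge",c((161,286),.08),"tip",c((446,430),.08))
w=cloud("wrist",d,s); 
for u,v in((168,265),(440,425),(260,228),(319,228),(490,200),(170,215)): print(u,v,C(w[v,u])[0])
```

```text
218 ring 311.8119153756769 325.3832200260771 [-57.66  -7.69  60.5 ] [-65.04  -7.69  60.5 ] mouth bore top 205.83210748394026 [-0.15 -8.17 62.  ]
228 ring 311.52472391576526 325.3636751826898 [-57.48  -2.02  60.5 ] [-65.06  -2.02  60.5 ] mouth bore top 205.0710176261062 [ 0.72 -2.51 62.  ]
238 ring 311.7201071715073 325.3694772547148 [-57.57   3.73  60.5 ] [-65.1    3.73  60.5 ] mouth bore top 206.15649321311733 [ 0.59  3.23 62.  ]
192 collar side 217.2121673606499 [ -3.39 -18.93  45.  ]
198 collar side 218.97943453001434 [ -4.17 -15.42  45.  ]
203 collar side 220.07838343876122 [ -4.61 -12.48  45.  ]
255 collar side 219.60801806974337 [-2.07 19.44 45.  ]
262 collar side 217.9059563376104 [-0.7  23.93 45.  ]
120 bar [-139.77  -59.82   57.  ] [-161.92  -60.23   57.  ]
160 bar [-139.74  -38.99   57.  ] [-169.79  -39.38   57.  ]
280 bar [-139.65   30.6    57.  ] [-161.77   30.72   57.  ]
300 bar [-140.34   43.53   57.  ] [-162.03   43.71   57.  ]
250 pole [-21.8   -9.47  45.  ] [-20.64  14.35  45.  ]
290 pole [-44.92  -9.44  45.  ] [-44.44  14.98  45.  ]
350 pole [-79.54  -7.66  45.  ] [-80.08  14.97  45.  ]
400 pole [-108.58   -7.11   45.  ] [-109.72   11.84   45.  ]
hinge [22.2  24.14 80.  ] tip [-138.99  120.14   80.  ]
168 265 [17.18 12.31 79.63]
440 425 [-135.53  117.85   78.12]
260 228 [-28.75  -0.99  57.  ]
319 228 [-61.59  -1.46  58.59]
490 200 [-155.61  -17.36   57.67]
170 215 [ 17.56 -11.32  67.3 ]
```

The ring face is at -57.6 mm and the mouth at about +0.4 mm, so the push is about 58 mm. That puts the ring about 94 mm from the bar, within the given 72–100. I'll grip the +y end beyond the lever tip (y about 150) and push most of the way, then look.

Run:
```python
from h import *
np.set_printoptions(precision=2,suppress=True)
movep(W(-.151,.154,.13),R); command_gripper(.06,30)
move_l(W(-.151,.154,.051),feed=.12); command_gripper(.0,30)
s=sense(); print(s["time_s"],C(s["position"]),s["finger_gap"],s["wrist_force"],s["joint_pos"])
if s["finger_gap"]>.02:
    move_l(W(-.151+.055,.154,.051),feed=.06); sleep(.2); s=sense(); print(s["time_s"],C(s["position"]),s["finger_gap"],s["wrist_force"])
for n in("top","side","wrist"):
    p,d=camera(n); np.savez(n+"2.npz",p=p,d=d,pos=s["position"],rot=s["tcp_rot"]); 
    if n=="top":a=cv2.resize(p[150:300,215:415],None,fx=3,fy=3,interpolation=cv2.INTER_CUBIC)[:, :,::-1]; 
    if n=="side": b=cv2.resize(p[180:300,260:400],None,fx=4.2857,fy=4.2857,interpolation=cv2.INTER_CUBIC)[:, :,::-1]
cv2.imwrite("pics/t2.png",a);cv2.imwrite("pics/s2.png",b)
```

```text
5.425 [[-151.11  154.1    51.55]] 0.0240652088645336 [-1.45 -0.01  5.98] [-1.01  0.69  0.99  2.19 -0.9   0.75 -2.29]
6.6917 [[-96.71 154.04  51.57]] 0.023631934229132397 [-4.13 -0.23  6.18]
```

View pics/t2.png

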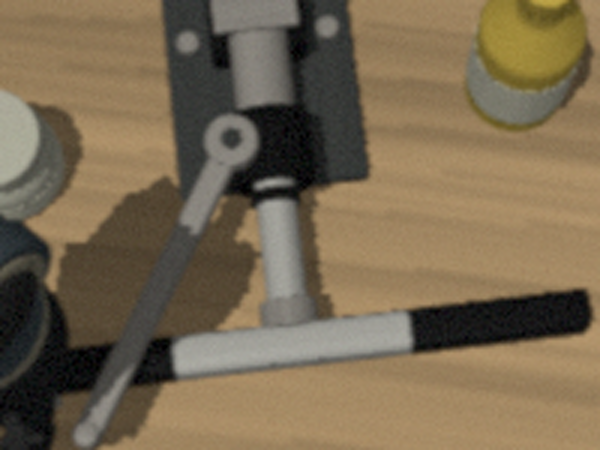

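View pics/s2.png

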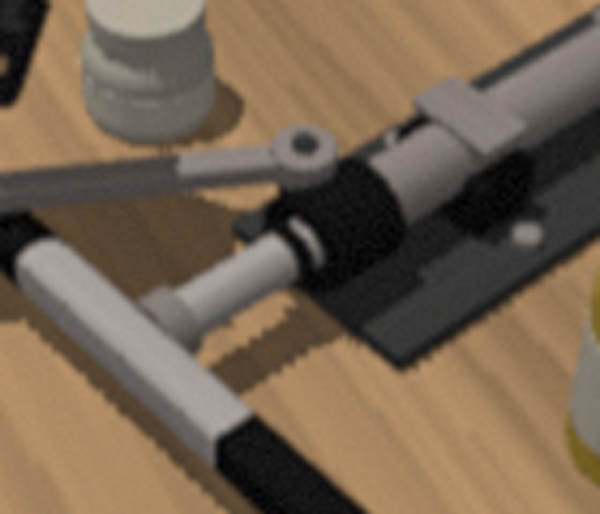

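The leg moved 54.4 mm, and both views still show a small pale stripe of pole between ring and mouth: top crop (275,183), side crop (308,238). I'll measure the stripe's width by integrating intensity across it.

```bash
cat >> h.py <<'E'
from scipy.ndimage import map_coordinates
def prof(n,g,y0,s=None,z=.057,xs=np.arange(-.045,.012,.00025)):
    """mean brightness along the pole's top line(s) vs clamp x, on plane z"""
    out=[]
    for y in np.arange(y0-.003,y0+.0031,.001):
        uv=proj(n,np.array([W(x,y,z) for x in xs]),s); out.append(map_coordinates(g,[uv[:,1],uv[:,0]],order=1))
    return xs*1000,np.mean(out,0)
E
python3 - <<'E'
from h import *
for n in("top","side"):
    g=cv2.cvtColor(np.load(n+"2.npz")["p"],cv2.COLOR_RGB2GRAY).astype(float)
    for y0 in((.002,) if n=="top" else (-.003,.002)):
        x,v=prof(n,g,y0); print(n,y0)
        print(" ".join(f"{a:.0f}:{b:.0f}" for a,b in zip(x[::4],v[::4])))
        b=np.sort(v)[:15].mean(); pole=np.median(v[(x<-25)]); m=(x>-9)&(x<6); i=v[m].argmax()
        print("black",b,"pole",pole,"stripe width mm",np.clip(v[m]-b,0,None).sum()*.25/(pole-b))
E
```

```text
top 0.002
-45:158 -44:157 -43:158 -42:158 -41:157 -40:157 -39:157 -38:157 -37:157 -36:157 -35:157 -34:158 -33:158 -32:158 -31:157 -30:157 -29:157 -28:157 -27:158 -26:159 -25:159 -24:158 -23:157 -22:157 -21:157 -20:157 -19:158 -18:158 -17:157 -16:157 -15:157 -14:157 -13:158 -12:154 -11:147 -10:121 -9:93 -8:62 -7:37 -6:27 -5:21 -4:20 -3:34 -2:62 -1:93 0:125 1:139 2:144 3:121 4:92 5:61 6:35 7:25 8:20 9:20 10:20 11:18
black 19.33090210362205 pole 157.26657529076834 stripe width mm 5.924422763013729
side -0.003
-45:150 -44:150 -43:150 -42:149 -41:149 -40:149 -39:150 -38:150 -37:150 -36:149 -35:149 -34:149 -33:149 -32:149 -31:150 -30:150 -29:150 -28:150 -27:149 -26:149 -25:149 -24:150 -23:150 -22:150 -21:150 -20:150 -19:151 -18:152 -17:152 -16:152 -15:148 -14:139 -13:122 -12:98 -11:72 -10:48 -9:30 -8:20 -7:18 -6:24 -5:40 -4:64 -3:90 -2:113 -1:128 0:132 1:123 2:105 3:81 4:55 5:34 6:20 7:14 8:13 9:14 10:14 11:14
black 13.652362543242756 pole 149.4426204849221 stripe width mm 6.235319960400114
side 0.002
-45:161 -44:161 -43:161 -42:161 -41:161 -40:161 -39:161 -38:160 -37:160 -36:160 -35:160 -34:160 -33:160 -32:161 -31:161 -30:161 -29:161 -28:160 -27:160 -26:160 -25:160 -24:160 -23:161 -22:161 -21:161 -20:161 -19:161 -18:162 -17:162 -16:161 -15:158 -14:152 -13:138 -12:117 -11:92 -10:66 -9:43 -8:28 -7:20 -6:21 -5:32 -4:51 -3:75 -2:99 -1:117 0:125 1:122 2:109 3:88 4:64 5:43 6:26 7:15 8:12 9:15 10:17 11:18
black 14.51959102384077 pole 160.52283088205212 stripe width mm 5.568238445127587
```

The ring's known 8 mm thickness shows that bright edges bloom by about 1.3 mm. With that taken off, the top camera gives a gap of about 3.3–3.5 mm, which agrees with the wrist measurement of about 3.4 mm. I'll move in by that and re-measure.

Run:
```python
from h import *
np.set_printoptions(precision=2,suppress=True)
move_l(W(-.0927,.154,.051),feed=.03); sleep(.3); s=sense(); print(s["time_s"],C(s["position"]),s["finger_gap"],s["wrist_force"])
A=[]
for n,(r0,r1,c0,c1) in (("top",(190,240,270,350)),("side",(200,270,290,402))):
    p,d=camera(n); np.savez(n+"3.npz",p=p,d=d)
    A.append(cv2.resize(p[r0:r1,c0:c1,::-1],(480,300),interpolation=cv2.INTER_CUBIC))
    x,v=prof(n,cv2.cvtColor(p,cv2.COLOR_RGB2GRAY).astype(float),.002); print(n," ".join(f"{a:.0f}:{b:.0f}" for a,b in zip(x[120::4],v[120::4])))
cv2.imwrite("pics/ts3.png",np.vstack(A))
```

```text
7.4 [[-93.47 154.01  51.58]] 0.023166330170171657 [-4.35  0.03  6.01]
top -15:157 -14:156 -13:155 -12:156 -11:157 -10:158 -9:158 -8:151 -7:136 -6:102 -5:70 -4:41 -3:25 -2:21 -1:23 0:27 1:38 2:50 3:58 4:58 5:44 6:31 7:21 8:17 9:20 10:21 11:21
side -15:162 -14:162 -13:162 -12:160 -11:154 -10:143 -9:127 -8:105 -7:79 -6:54 -5:36 -4:25 -3:21 -2:23 -1:29 0:39 1:49 2:54 3:53 4:47 5:37 6:26 7:18 8:16 9:17 10:17 11:17
```

View pics/ts3.png

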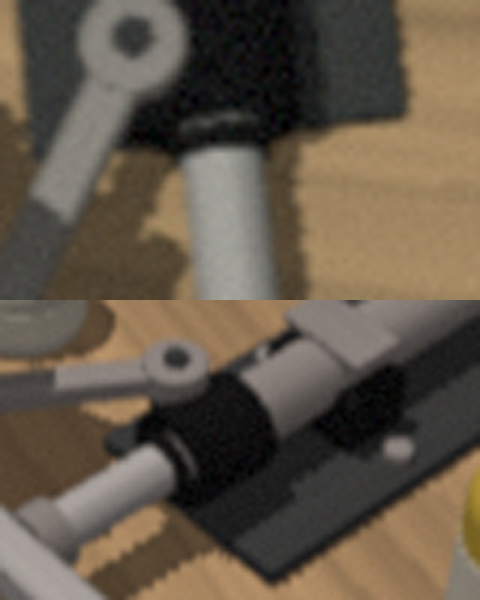

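Ring face and mouth are now level within about 0.5 mm: ring back edge at -5.55, plus 8 gives 2.45, against a mouth of 2.2–2.65 in the same camera. Only the thin sliver expected from the oblique view is left. Now I'll loosen the fingers slightly, so the spring keeps the bar on the robot-side pad, and sweep the lever along the bar.

Run:
```python
from h import *
np.set_printoptions(precision=2,suppress=True)
def ringback():
    p,_=camera("top"); x,v=prof("top",cv2.cvtColor(p,cv2.COLOR_RGB2GRAY).astype(float),.002)
    i=np.where((v[:-1]>88)&(v[1:]<=88))[0][0]; return x[i]
print("ring back before",ringback())
command_gripper(.0252,20); s=sense(); print(s["time_s"],C(s["position"]),s["finger_gap"],s["wrist_force"],ringback())
move_l(W(-.0921,.150,.051),feed=.02); s=sense(); print(s["time_s"],C(s["position"]),s["wrist_force"],ringback())
for y in(.11,.075,.05):
    r=move_l(W(-.0921,y,.051),feed=.05,until_force=15); s=sense(); print(r,s["time_s"],C(s["position"]),s["finger_gap"],s["wrist_force"]@np.c_[EX,EY,Z],ringback())
    if r: break
```

```text
ring back before -5.749999999999964
7.7667 [[-93.93 154.04  50.86]] 0.02483123393685955 [-4.56 -1.23  2.89] -6.7499999999999645
8.1667 [[-92.78 150.8   50.44]] [-4.7   0.89  0.07] -5.749999999999964
False 9.1667 [[-92.48 110.22  50.68]] 0.025358001372328527 [-5.52  1.99 -0.45] -5.499999999999964Traceback (most recent call last):
  File "<stdin>", line 10, in <module>
  File "<stdin>", line 5, in ringback
IndexError: index 0 is out of bounds for axis 0 with size 0
```

The leg held its mark through the loosening (ring back edge -5.75, then -5.5). The gripper now blocks the top view, so I'll continue the sweep and check with the wrist and side cameras.

Run:
```python
from h import *
np.set_printoptions(precision=2,suppress=True)
F=np.c_[EX,EY,Z]
s=sense(); print(s["time_s"],C(s["position"]),s["finger_gap"],s["wrist_force"]@F)
for y in(.056,.05):
    r=move_l(W(-.0921,y,.051),feed=.04,until_force=12); s=sense(); print(r,s["time_s"],C(s["position"]),s["finger_gap"],s["wrist_force"]@F)
    if r: break
p,d=camera("wrist"); np.savez("w4.npz",p=p,d=d,pos=s["position"],rot=s["tcp_rot"]); cv2.imwrite("pics/w4.png",p[...,::-1])
p,d=camera("side"); np.savez("side4.npz",p=p,d=d)
```

```text
10.1167 [[-92.19  74.73  51.01]] 0.02564452365858597 [-4.07  0.78 -0.35]
False 10.7417 [[-92.08  55.94  50.98]] 0.024943842619266313 [-4.76  1.01 -0.35]
False 11.0417 [[-92.09  49.95  50.98]] 0.025305070569381485 [-3.66  1.84  0.07]
```

View pics/w4.png

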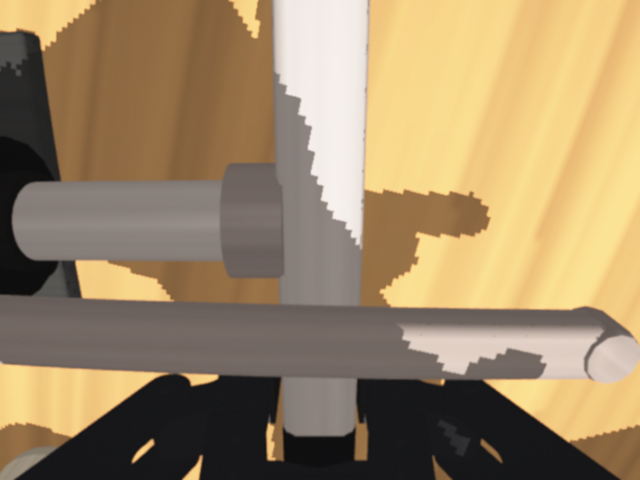

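The wrist view shows the lever almost parallel to the pole, straddled bar at cols 275–365 and lever at rows 300–380. I'll push it onto its stop, trimming x back by 0.5 mm because the friction lag has gone, then grip again.

Run:
```python
from h import *
np.set_printoptions(precision=2,suppress=True)
F=np.c_[EX,EY,Z]
for y in np.arange(.047,.029,-.003):
    r=move_l(W(-.0926,y,.051),feed=.03,until_force=12); s=sense(); f=s["wrist_force"]@F; print(r,s["time_s"],C(s["position"]),f)
    if r or f[1]>9: break
command_gripper(0,40); sleep(.2); s=sense(); print(s["time_s"],C(s["position"]),s["finger_gap"],s["wrist_force"]@F)
p,d=camera("wrist"); np.savez("w5.npz",p=p,d=d,pos=s["position"],rot=s["tcp_rot"]); cv2.imwrite("pics/w5.png",p[...,::-1])
p,d=camera("side"); np.savez("side5.npz",p=p,d=d)
x,v=prof("side",cv2.cvtColor(p,cv2.COLOR_RGB2GRAY).astype(float),.002); print(" ".join(f"{a:.0f}:{b:.0f}" for a,b in zip(x[120::4],v[120::4])))
p,d=camera("top"); cv2.imwrite("pics/t5.png",p[...,::-1])
```

```text
False 11.3917 [[-92.51  47.14  51.04]] [-4.52  2.18 -0.79]
False 11.6417 [[-92.51  46.04  50.81]] [-3.95  7.5   2.14]
False 11.8917 [[-92.48  46.01  50.62]] [-5.81 13.79  5.97]
12.3083 [[-92.24  46.03  50.7 ]] 0.023592231956633562 [-4.81 13.93  5.74]
-15:86 -14:86 -13:87 -12:88 -11:87 -10:84 -9:81 -8:73 -7:62 -6:48 -5:34 -4:22 -3:14 -2:12 -1:13 0:15 1:18 2:19 3:19 4:17 5:14 6:12 7:13 8:11 9:9 10:7 11:8
```

View pics/w5.png

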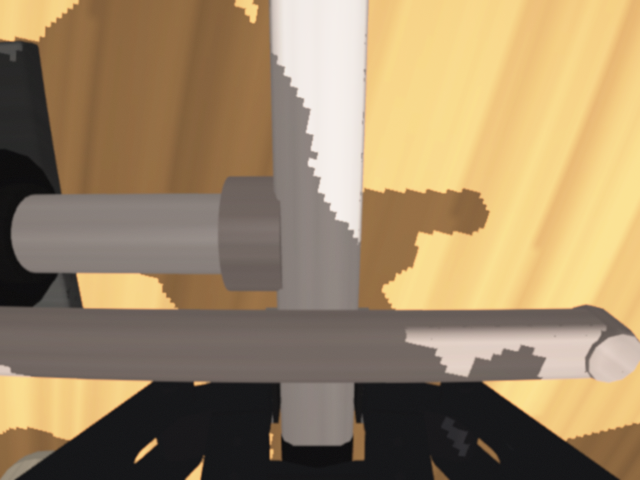

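The force rose from 7.5 to 13.8 N with no further motion, so the lever is on its stop. The wrist view shows the lever parallel to the pole at rows 308–380. TCP x suggests the leg crept in by about 1.2 mm, so I'll measure the ring's back edge and the lever's parallelism.

Run:
```python
from h import *
np.set_printoptions(precision=2,suppress=True)
for k in("w4","w5"):
    f=np.load(k+".npz"); p=f["p"]; s=dict(position=f["pos"],tcp_rot=f["rot"]); g=cv2.cvtColor(p,cv2.COLOR_RGB2GRAY).astype(float)
    pr=218 if k=="w4" else 232
    for r in(pr-12,pr,pr+12):
        v=g[r-1:r+2,:60].mean(0); h=(v[:5].mean()+v[45:].mean())/2; e=np.where((v[:-1]<h)&(v[1:]>=h))[0][0]; e=e+(h-v[e])/(v[e+1]-v[e]); print(k,r,"ring back x",C(plane("wrist",[[e,r]],.057,s)))
    W3=C(cloud("wrist",f["d"],s).reshape(-1,3)).reshape(480,640,3)
    m=(W3[...,2]>73)&(W3[...,2]<83); 
    pts=[]
    for c in range(60,560,20):
        rr=np.where(m[290:400,c])[0]+290
        if len(rr): pts.append((W3[rr.min(),c,0],W3[rr.min():rr.max()+1,c,1].mean()))
    pts=np.array(pts); a=np.polyfit(pts[:,0],pts[:,1],1); print(k,"lever slope rad",a[0],"y@-90",np.polyval(a,-90), "n",len(pts))
    # pole slope from depth: centre of pole by columns
    q=[(W3[pr,c,0],W3[np.where(m2)[0]+pr-60,c,1].mean()) for c in range(60,210,10) for m2 in [(W3[pr-60:pr+60,c,2]>46)&(W3[pr-60:pr+60,c,2]<60)] if m2.any()]
    q=np.array(q); b=np.polyfit(q[:,0],q[:,1],1); print("pole slope",b)
for n in("side3","side5"):
    g=cv2.cvtColor(np.load(n+".npz")["p"],cv2.COLOR_RGB2GRAY).astype(float)
    for y0 in(-.004,.002):
        x,v=prof("side",g,y0); top=v[x<-20].mean(); lo=v[(x>-4)&(x<10)].min(); h=(top+lo)/2; i=np.where((v[:-1]>h)&(v[1:]<=h)&(x[:-1]>-20))[0][0]; print(n,y0,"ring back",x[i])
```

```text
w4 206 ring back x [[-8.72 -5.25 57.  ]]
w4 218 ring back x [[-7.5  -1.82 57.  ]]
w4 230 ring back x [[-7.01  1.67 57.  ]]
w4 lever slope rad -0.037296657117697356 y@-90 28.347689667758072 n 25
pole slope [0.   0.02]
w5 220 ring back x [[-8.25 -5.35 57.  ]]
w5 232 ring back x [[-7.02 -1.87 57.  ]]
w5 244 ring back x [[-6.49  1.69 57.  ]]
w5 lever slope rad -0.01213805044622038 y@-90 24.501412388783617 n 25
pole slope [-0.01 -0.53]
side3 -0.004 ring back -8.249999999999966
side3 0.002 ring back -7.499999999999965
side5 -0.004 ring back -6.7499999999999645
side5 0.002 ring back -5.999999999999964
```

View pics/t5.png

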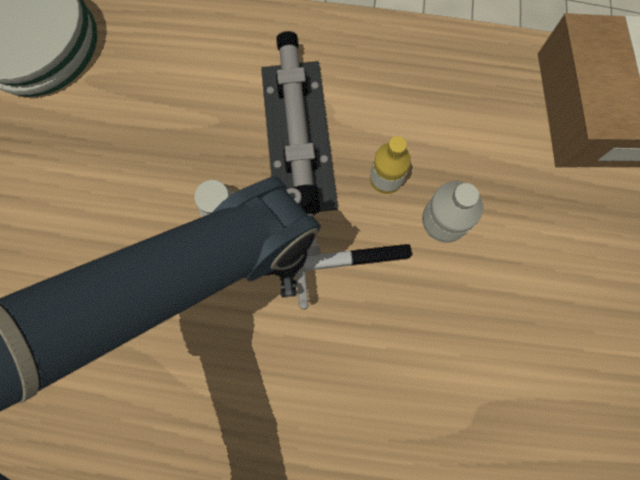

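Lever slope is -0.012 against the pole's -0.01, and its centre line is at y=24.5 with the pole axis at about 2, so it is closed. In the wrist and side views and the TCP reading, the leg is about 1 mm too deep. I'll draw it back 1 mm while gripped, keeping the light push on the lever.

Run:
```python
from h import *
np.set_printoptions(precision=2,suppress=True)
F=np.c_[EX,EY,Z]
move_l(W(-.0936,.041,.051),feed=.02); sleep(.4); s=sense(); print(s["time_s"],C(s["position"]),s["finger_gap"],s["wrist_force"]@F)
p,d=camera("wrist"); g=cv2.cvtColor(p,cv2.COLOR_RGB2GRAY).astype(float); cv2.imwrite("pics/w6.png",p[...,::-1])
for r in(220,232,244):
    v=g[r-1:r+2,:60].mean(0); h=(v[:5].mean()+v[45:].mean())/2; e=np.where((v[:-1]<h)&(v[1:]>=h))[0][0]; print(r,e,C(plane("wrist",[[e+.5,r]],.057,s)))
p,d=camera("side"); np.savez("side6.npz",p=p); gs=cv2.cvtColor(p,cv2.COLOR_RGB2GRAY).astype(float)
for y0 in(-.004,.002):
    x,v=prof("side",gs,y0); top=v[x<-20].mean(); lo=v[(x>-4)&(x<10)].min(); h=(top+lo)/2; i=np.where((v[:-1]>h)&(v[1:]<=h)&(x[:-1]>-20))[0][0]; print(y0,"ring back",x[i])
c=p[200:270,290:402,::-1]; cv2.imwrite("pics/s6.png",cv2.resize(np.clip(c*1.8,0,255).astype(np.uint8),(784,490),interpolation=cv2.INTER_CUBIC))
```

```text
13.1083 [[-92.54  46.03  50.72]] 0.02365460041891547 [-2.43 13.01  3.42]
220 11 [[-8.32 -5.29 57.  ]]
232 10 [[-7.2 -1.8 57. ]]
244 11 [[-6.65  1.76 57.  ]]
-0.004 ring back -6.7499999999999645
0.002 ring back -6.249999999999964
```

View pics/s6.png

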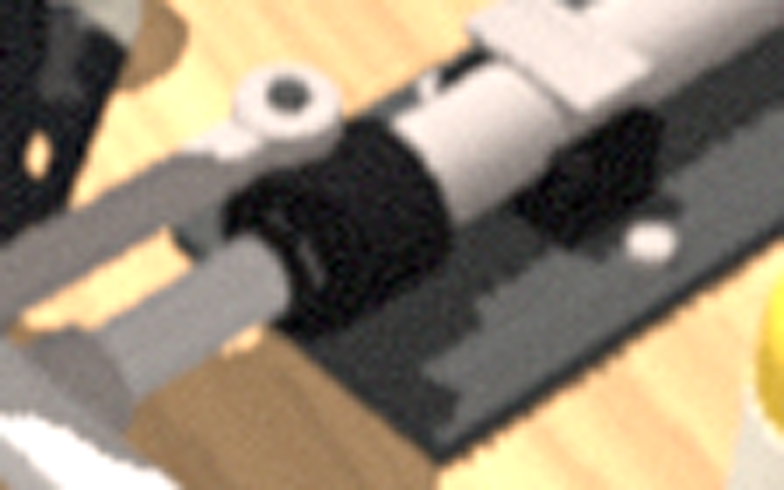

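The side crop shows the lever lying along the pole, with a sliver of pole still visible between ring and rim at about (310,262). The leg moved only 0.3 mm because of arm compliance, so I'll command slightly more.

Run:
```python
from h import *
np.set_printoptions(precision=2,suppress=True)
F=np.c_[EX,EY,Z]
for x in(-.0942,-.0948,-.0954):
    move_l(W(x,.041,.051),feed=.02); sleep(.3); s=sense(); xc=C(s["position"]); print(s["time_s"],xc,s["finger_gap"],s["wrist_force"]@F)
    if xc[0,0]<-93.1: break
p,d=camera("wrist"); g=cv2.cvtColor(p,cv2.COLOR_RGB2GRAY).astype(float); cv2.imwrite("pics/w7.png",p[...,::-1])
for r in(220,232,244):
    v=g[r-1:r+2,:60].mean(0); h=(v[:5].mean()+v[45:].mean())/2; e=np.where((v[:-1]<h)&(v[1:]>=h))[0][0];e=e+(h-v[e])/(v[e+1]-v[e]); print(r,e,C(plane("wrist",[[e,r]],.057,s)))
f=cloud("wrist",d,s); W3=C(f.reshape(-1,3)).reshape(480,640,3); m=(W3[...,2]>73)&(W3[...,2]<83); pts=[]
for c in range(60,560,20):
    rr=np.where(m[290:400,c])[0]+290
    if len(rr): pts.append((W3[rr.min(),c,0],W3[rr.min():rr.max()+1,c,1].mean()))
print("lever",np.polyfit(*np.array(pts).T,1))
p,d=camera("side"); gs=cv2.cvtColor(p,cv2.COLOR_RGB2GRAY).astype(float)
for y0 in(-.004,.002):
    x,v=prof("side",gs,y0); top=v[x<-20].mean(); lo=v[(x>-4)&(x<10)].min(); h=(top+lo)/2; i=np.where((v[:-1]>h)&(v[1:]<=h)&(x[:-1]>-20))[0][0]; print(y0,"ring back",x[i])
```

```text
13.7583 [[-92.61  46.04  50.73]] 0.023327543785709694 [-0.97 12.65  2.65]
14.3083 [[-93.28  46.04  50.73]] 0.023534495229480753 [-1.76 12.46  3.44]
220 12.2125 [[-9.22 -5.23 57.  ]]
232 11.065797101449276 [[-8.04 -1.74 57.  ]]
244 12.035230352303524 [[-7.49  1.83 57.  ]]
lever [-0.01 23.16]
-0.004 ring back -7.999999999999965
0.002 ring back -7.2499999999999645
```

Ring back edge is -7.5 mm, so the face is at about +0.4 against the mouth at about +0.4. The side camera agrees within 0.3 mm. The lever is parallel to the pole: -0.010 against -0.011 from the outer tube's line. Grip is firm, so I'm handing it in.

Run:
```python
from rig import *
s=sense(); print(s["time_s"],s["finger_gap"]); print(finish_job())
```

```text
14.4083 0.02340454251563506
the job is handed in; nothing more can be done
None
```

The leg is in at its mark, the lever is closed, and the arm was still gripping the crossbar when I handed the job in at 14.4 s of robot time. I gripped the +y end of the crossbar, pushed the leg in about 58 mm and checked the ring at the mouth. I then slid the loosened fingers along the bar to sweep the lever onto its stop and gripped again.

**Final checks**
- **Ring:** the face is level with the mouth within about 0.5 mm by the wrist camera (both at about +0.4 mm). The side camera agrees within about 0.3 mm.
- **Lever:** it lies parallel to the pole within about 0.01 rad. It was on its stop: the push force rose from 7.5 to 13.8 N with no movement.
- **Grip:** the fingers hold the bar at a 23.4 mm gap, gripping with 40 N. In the last top view the bottles and tub had not been touched.

**What disagreed**
- **Mark during the sweep:** the leg crept about 1 mm too deep during the sweep and re-grip. I drew it back with the lever already closed, so it was not exactly on its mark for the whole sweep.
- **Early gap readings:** before correction, the top and side cameras put the remaining gap at 4.6–4.8 mm against 3.4 mm from the wrist camera. I put this down to bright edges blooming, because the 8 mm ring also looked too thin.
- **Finger position:** the fingers stopped about 2.5 mm short of where the given sizes predicted for a closed lever. I judged the lever closed from the force and the parallel check instead.

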